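Clamp a reglued book square on the gluing board

TASK

The old book on the gluing board has just been reglued. Slide it over and press it home, firmly but without crushing it, first with its spine flush against the long back fence and then along the fence with its end flush against the end stop; then push the raised handle of the toggle clamp over and down until it snaps past centre and stays locked, the rubber foot holding the book down. Do not force the clamp, and leave the other things on the table where they are.

Things in the scene. Friction and masses are not known exactly. Their poses are not given: they have to be found in the camera images.
- jig: gluing board: light plywood 300 x 325 x 12 mm on the table, fixed. Origin on the table under its middle (plywood to 150 mm either way in x, -160 to +165 mm in y); x along the back fence towards the end stop, y from the open side towards the clamp, z up; board top at z = 12 mm. A steel toggle clamp stands on a riser behind the fence; its arm and handle move in the plane x = 41 mm
- fence: long back fence: brown wooden strip 290 x 20 x 22 mm (height) screwed on the board, fixed, axes as the jig's. Origin on its inner face, mid-length, at the board's top; the inner face is the plane y = 0, the strip lies on its +y side. The spine of the book belongs against this face
- stop: end stop: brown wooden strip 18 x 150 x 22 mm (height), square to the fence near its +x end, screwed on at a place that differs from time to time, fixed, axes as the jig's. Origin on its inner face, at the corner with the fence, at the board's top; the inner face is the plane x = 0, the strip lies on its +x side and runs along -y. The end of the book belongs against this face
- book: old hardback, grey cloth, loose on the board, 148 (x) x 105 (y) x 28 mm, 0.24 to 0.42 kg. Origin under its centre; spine on its +y side. Starts 20 to 75 mm short of fence and stop, turned to 0.2 rad. Home, its origin is 52.5 mm from the fence's face, 74 mm from the stop's. Sliding takes 1 to 3 N; pressing it home, a steady push of 6 to 9 N (measured poses cannot tell); above 12 N it is crushed
- clamp (a joint): angle of the clamp's handle, rad: 0 = fully raised, clamp open (start), growing as it is pushed over and down. From about 0.85 the foot bears on a book that lies home, dead centre is at about 1.15, the locked stop at 1.21. Let go short of dead centre it springs back to about 0.85; past it, it runs on by itself to the stop and stays
- handle: black-gripped clamp handle, 24 mm wide, 112 mm long from its pivot, grip from 40 to 112 mm. Origin on the pivot, y along the handle to its free end, x the jig's, z out of the face that is pushed: it looks to the book when the handle is raised, up when it is down. Raised, it stands 1.21 rad above level; it swings away from the book and down to level, pointing along the jig's +y
- grip_push (a point): where a fingertip pushes the grip: on its pushed face, mid-width, 95 mm from the pivot along the handle's y and 11.5 mm along its z; moves with the handle. From about 0.3 rad the handle may fall on by itself until the foot lies on the book; then the push rises to about 8 N near 1.0 rad and falls to nothing at dead centre. On its stop it is rigid; above 20 N the clamp is being forced
- handle_pivot (a point): centre of the handle's pivot, fixed on the board: 41, 135, 55 mm in the jig's frame; the handle turns about the jig's x axis here
- foot: black rubber foot, 20 mm across, on the end of the clamp's steel arm (62 mm from the arm's pivot; arm and foot stand up when open and swing down over the fence as the handle is pushed). Origin at the centre of its pressing face, z away from that face, along the spindle. Locked, it presses the book with about 34 N
- glue: white glue bottle, 52 mm across, 130 mm high, standing to the right of the board; origin under its centre; to be left alone
- jug: dark bronze jug, 96 mm across, 140 mm high, standing to the left; origin under its centre; to be left alone
- bowl: brass bowl, 110 mm across, 45 mm high, to the left; origin under its centre; to be left alone
- brush: paste brush with a wooden handle, 180 mm long, lying to the right; origin under its middle; to be left alone
Not all that is in view belongs to the job. There is more than one size of the book; the one meant has the size given above.

How it is judged (in metres and radians):
On the way, in this order (a step that is already met when the one before it is completed fails the run):
1. the book is pressed home on the back fence: spine within 1.5 mm of it, square to it within 0.02 rad, bearing on it with more than 2 N (y of book in the frame of fence above -0.054 m and angle between the x axis of book and the x axis of fence, either way round below 0.02 rad and z of book in the frame of jig below 0.015 m and contact force between book and fence above 2 N), for 0.1 s.
2. the book is pressed home on the end stop: its end within 1.5 mm of it, bearing on it with more than 2 N, the spine still within 1.5 mm of the fence and square (y of book in the frame of fence above -0.054 m and angle between the x axis of book and the x axis of fence, either way round below 0.02 rad and z of book in the frame of jig below 0.015 m and x of book in the frame of stop above -0.0755 m and contact force between book and stop above 2 N), for 0.1 s.
3. the clamp handle is locked past centre and the rubber foot presses the book with more than 20 N (value of joint clamp above 1.18 rad and contact force between foot and book above 20 N), for 0.2 s.
At the end, for the whole second after the job is handed in: Book flat on the board, spine within 1.5 mm of the fence, end within 1.5 mm of the stop, square within 0.02 rad, at rest; clamp handle past centre on its stop (joint above 1.18 rad), rubber foot pressing the book with more than 20 N; nothing else moved (all of step 3 and y of book in the frame of fence above -0.054 m and angle between the x axis of book and the x axis of fence, either way round below 0.02 rad and z of book in the frame of jig below 0.015 m and x of book in the frame of stop above -0.0755 m and linear speed of book below 0.01 m/s); the robot touches nothing.
It fails at once if the robot presses on the book with more than 12 N (contact force between any of the fingers, the arm and book above 12 N).
It fails at once if the robot presses on the clamp handle with more than 20 N (contact force between any of the fingers, the arm and handle above 20 N).
It fails at once if a bystander (glue bottle, jug, bowl, brush) is moved by more than 20 mm (distance of any of glue, jug, bowl, brush from where it was at the start of the episode above 0.02 m).
It also fails if it takes over 70 s, if anything falls off the work surface, if the arm or the gripper's body presses on something with over 40 N, if the wrist force passes 120 N, or if a joint passes its speed limit or range.

ROBOT

A 6-joint arm with a two-finger parallel gripper is mounted at the origin on the work surface. World frame = base frame: x ahead of the robot, y to its left, z up, the work surface at z = 0. Lengths are in m, angles in degrees, forces in N, time in s.
With the tool pointing down it reaches from about 0.425 to 0.95 m from the base axis. Payload 3.5 kg.
Tool frame: the origin (TCP) lies on the centre line of the jaws, within the pads' length; the fingertips stand 22 mm ahead of it and the grasp point (between the pads) lies 3 mm ahead of it; x points along the fingers, z is the direction in which the jaws open and shut, and the axes are right-handed (so a half turn about x gives the same grasp; the last joint's range is limited). The gripper opens to 85 mm and grips with 20 to 120 N. Pads are 22 mm wide; open, the fingers measure 114 mm over their backs; the gripper's body (76 mm by 85 mm) begins 54 mm behind the grasp point. The pads swing forward as they close: fully open they stand 13 mm farther back than shut.
Start: joints at [-81.074, 16.404, 90.338, -0, 73.258, -8.594], TCP at [0.203, -0.644, 0.253] pointing down, gripper open.
Joint ranges: [-158.93, 158.93], [-51.34, 127.21], [12.03, 142.37], [-87.48, 267.48], [13.55, 161.25], [-162.69, 162.69]. Speed limits (degrees/s): [159.86, 159.86, 180, 180, 180, 180].

INTERFACE

Orientations are given as a 3x3 rotation matrix whose columns are the frame's x, y, z axes.
In Python, from cell import r gives the robot as it stands.
- The arm moves only by the tool arm_command, never from a script. Its argument "series" is text: rows parted by semicolons, each of 7 numbers parted by spaces: the turn, a rotation vector about the tool's x, y, z in rad, then the shift along the tool's x, y, z in cm, then the opening, from 0 (shut) to 1 (fully open). A call has 1 to 8 rows; each row shifts and turns the commanded pose from where the row before left it, along the tool's axes as they then stand; what a row does not reach is not made up. A row lasts 1/8 s, in which the tool goes at most 62.5 mm and 10.7 degrees, less where a joint would pass 70% of its speed; a pose out of reach is approached as far as the arm can. A call with a gripper value outside its range is refused whole. The fingers move at their own pace and stop on an object; the grip force is fixed at half the most. Time passes only in rows, so rows that do not move let the fingers close. It gives the time, the measured TCP pose, the force and the opening at its end, in the units of the state.
- r.observe(): the state, without advancing time (a new reading comes with each control period).
- r.camera(name): name is "side" or "top"; returns a dict with "pixels" (420x560x3 uint8, red, green, blue), "intrinsics" (3x3 intrinsics, pixels), "xyz" and "rotation" of the camera in the world. Camera axes: x right, y down, z forward; pixel columns grow to the right and rows downward; lengths in m; the calibration is good to about 2 mm. A picture is of the moment at which its call begins. There is no depth.
- r.job_done(): hands the job in, once; it reports no verdict.
The state is a dict: "time_s": time; "joint_positions": joint angles; "qvel": joint speeds; "joint_torque": joint torques, N m; "position": TCP position; "orientation": TCP orientation; "wrist_force": force on the tool from outside, world axes, zero at the start; "torque": the same for the moment, N m; "opening": finger opening in m.
Only numpy, scipy, OpenCV 4.12 (cv2) and the standard library are available. Lean on these libraries where they do the work, as an engineer would, in place of code of your own. Each camera call takes 0.05 s, during which the arm holds its last target. There are 200 camera calls.

## Working session

There is one attempt and no reset: what is moved stays moved. The work goes in short steps, Python scripts to look and compute and a tool call to move; the robot and the scene stay as the last step left them, time stands still between calls to the robot, and variables do not carry over. Pictures are saved under pics/ and viewed, about 8 in all and at most 12, crops included, and the job is handed in when it is done.

Besides the shell and the picture viewer there is one more tool, called after ">>>" as a command line: name --argument value ..., lists and objects as JSON in quotes. arm_command: Moves the arm, as the interface text tells. Its arguments: {"type":"object","properties":{"series":{"type":"string"}},"required":["series"]}

```bash
mkdir -p pics; ls; python3 - <<'E'
from cell import r
import cv2
s=r.observe(); print(s)
for n in("top","side"):
    c=r.camera(n); cv2.imwrite(f"pics/{n}0.png",c["pixels"][...,::-1]); print(n,c["intrinsics"],c["xyz"],c["rotation"])
E
```

```text
pics
{'time_s': 0.0, 'joint_positions': array([-8.10738496e+01,  1.64550667e+01,  9.04226049e+01,  7.83966391e-04,
        7.32587659e+01, -8.59479656e+00]), 'qvel': array([-0.02435088, -0.01729061, -0.00900881,  0.00559619,  0.08524497,
        0.11097832]), 'joint_torque': array([ 5.77734900e-04, -4.05980802e+01, -2.92627627e+01, -1.86942552e-04,
        5.74643418e-03,  2.13493095e-06]), 'position': array([ 0.20314315, -0.64307239,  0.25193011]), 'orientation': array([[-3.56538609e-04,  9.53608208e-01,  3.01050259e-01],
       [ 2.35447572e-03,  3.01050245e-01, -9.53605373e-01],
       [-9.99997165e-01,  3.68818393e-04, -2.35258341e-03]]), 'wrist_force': array([-0.18502414, -0.2760795 ,  0.31951177]), 'torque': array([ 0.00301027, -0.01563427, -0.07323402]), 'opening': 0.08549092773563298}
top [[397.81238017   0.         278.75888806]
 [  0.         397.81238017 207.84937336]
 [  0.           0.           1.        ]] [ 0.3014038  -0.01112002  1.0426581 ] [[ 0.11838277 -0.97052477  0.20992187]
 [-0.99296383 -0.11509095  0.02787318]
 [-0.0028915  -0.21174453 -0.97732077]]
side [[441.86721459   0.         276.16990565]
 [  0.         441.86721459 209.39331051]
 [  0.           0.           1.        ]] [-0.12861538  0.70206159  1.14986212] [[-0.73730983 -0.49838136  0.45605946]
 [-0.67555326  0.54252633 -0.49929247]
 [ 0.0014138  -0.67622571 -0.73669315]]
```

View pics/top0.png

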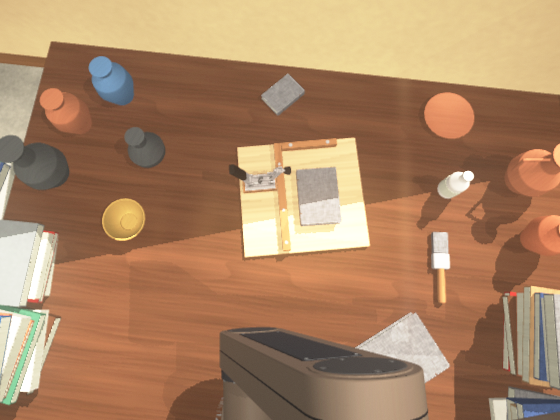

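View pics/side0.png

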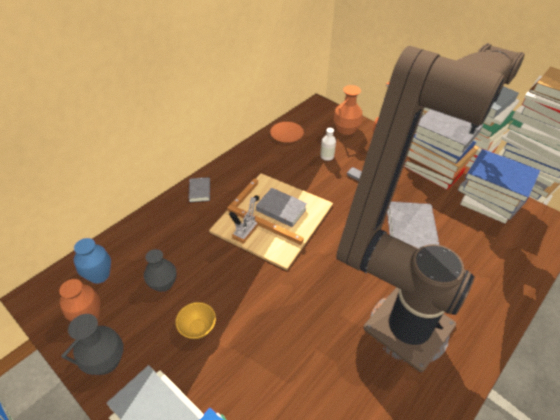

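Top view: board corners are at about (238,147), (355,139), (368,245) and (245,256), the fence at column ~282, the stop at row ~145, and the book around (318,197). The clamp handle is at (238,172). Next I'll take an enlarged crop to measure from.

```bash
python3 - <<'E'
import cv2
i=cv2.imread("pics/top0.png")[130:265,225:380]
cv2.imwrite("pics/c0.png",cv2.resize(i,None,fx=4.4,fy=4.4,interpolation=cv2.INTER_CUBIC))
E
```

```text
(no output)
```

View pics/c0.png

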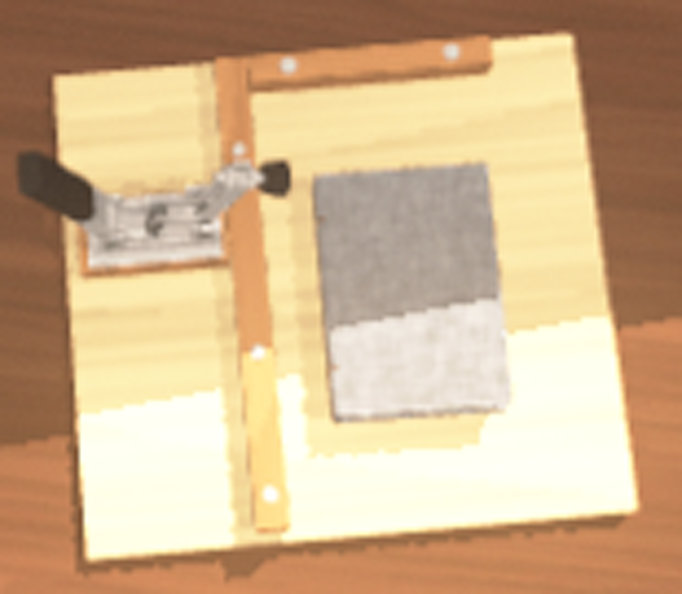

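```bash
cat >h.py <<'E'
import numpy as np,cv2
K=np.array([[397.81238017,0,278.75888806],[0,397.81238017,207.84937336],[0,0,1]])
C=np.array([.3014038,-.01112002,1.0426581])
R=np.array([[.11838277,-.97052477,.20992187],[-.99296383,-.11509095,.02787318],[-.0028915,-.21174453,-.97732077]])
def ray(p,z,K=K,C=C,R=R):
    d=R@np.linalg.solve(K,[p[0],p[1],1]); return (C+d*(z-C[2])/d[2])[:2]
def fit(A,B): # B=R A+t planar
    a=A-A.mean(0);b=B-B.mean(0)
    th=np.arctan2((a[:,0]*b[:,1]-a[:,1]*b[:,0]).sum(),(a*b).sum())
    M=np.array([[np.cos(th),-np.sin(th)],[np.sin(th),np.cos(th)]]);t=B.mean(0)-M@A.mean(0)
    return th,t,M,np.abs(B-A@M.T-t).max()
E
python3 - <<'E'
from h import *
cr=lambda L,z:np.array([ray((225+(x+.5)/4.4-.5,130+(y+.5)/4.4-.5),z) for x,y in L])
B=cr([(54,75),(574,35),(636,513),(87,560)],.012)
th,t,M,e=fit(np.array([(.15,.165),(.15,-.16),(-.15,-.16),(-.15,.165)]),B)
print("jig",th,t,e)
J=lambda P:np.round((P-t)@M*1000,1)
print("fence inner(y~0)",J(cr([(256,150),(270,345),(287,520)],.034)))
print("stop inner",J(cr([(258,90),(490,72)],.034)))
b=cr([(314,177),(487,164),(509,408),(334,419)],.040)
tb,ob,_,e=fit(np.array([(.074,.0525),(.074,-.0525),(-.074,-.0525),(-.074,.0525)]),b)
print("book",tb,ob,e,"in jig",J(ob[None]),tb-th,J(b))
E
```

```text
jig 0.20178374758589868 [ 0.56474835 -0.03995086] 0.0011638507409355014
fence inner(y~0) [[  84.6   45.1]
 [ -36.2   47.2]
 [-140.    46.4]]
stop inner [[ 122.6   40.7]
 [ 122.3 -101.3]]
book 0.18398570938010378 [ 0.56117481 -0.07979933] 0.001648692711187713 in jig [[-11.5 -38.3]] -0.017798038205794897 [[ 62.8  12.2]
 [ 62.2 -91.8]
 [-86.5 -87.8]
 [-84.4  14.2]]
```

```bash
cat >>h.py <<'E'
from scipy.spatial.transform import Rotation as Ro
TH=0.2018; T0=np.array([.56475,-.03995]); MJ=np.array([[np.cos(TH),-np.sin(TH)],[np.sin(TH),np.cos(TH)]])
# wanted tool: x down, y = jig x, z = -jig y
RT=np.column_stack([[0,0,-1],[*MJ[:,0],0],[*-MJ[:,1],0]])
def where(s):
    p=(s["position"][:2]-T0)@MJ*1000; f=s["wrist_force"]; fj=f[:2]@MJ
    print("t %.2f jig mm"%s["time_s"],p.round(1),"z %.1f"%(s["position"][2]*1000),"F jig",fj.round(2),f[2].round(2),"turn left",Ro.from_matrix(s["orientation"].T@RT).as_rotvec().round(4))
    return p
def go(s,jx,jy,z):
    w=np.array([*(T0+MJ@(np.array([jx,jy])/1000)),z/1000])
    print("to",w.round(3),"shift in RT cm",(RT.T@(w-s["position"])*100).round(2))
E
python3 - <<'E'
from h import *
from cell import r
s=r.observe(); where(s); go(s,-11.5,-125,120)
E
```

```text
t 0.10 jig mm [-475.1 -518.4] z 252.0 F jig [-1.11 -0.55] -0.17 turn left [ 0.104  -0.0022 -0.0002]
to [ 0.579 -0.165  0.12 ] shift in RT cm [ 13.2   46.36 -39.34]
```

>>> arm_command --series "0.104 -0.0022 0 0 0 0 0; 0 0 0 0 4.6 -3.9 0;0 0 0 0 4.6 -3.9 0;0 0 0 0 4.6 -3.9 0;0 0 0 0 4.6 -3.9 0;0 0 0 0 4.6 -3.9 0;0 0 0 0 4.6 -3.9 0;0 0 0 0 4.6 -3.9 0"

```text
time_s: 1.1
position: [0.4647, -0.3098, 0.2524]
orientation: [[0.0, 0.98, 0.2], [-0.002, 0.2, -0.98], [-1.0, -0.0, 0.002]]
wrist_force: [0.9, -0.2, 0.3]
opening: 0.0001
```

>>> arm_command --series "0 0 0 3 4.6 -3 0;0 0 0 3 4.6 -3 0;0 0 0 3 4.6 -3 0;0 0 0 2 0 -2 0;0 0 0 2 0 -1 0;0 0 0 0 0 0 0"

```text
time_s: 1.85
position: [0.5733, -0.1653, 0.1199]
orientation: [[-0.005, 0.979, 0.202], [0.0, 0.202, -0.979], [-1.0, -0.005, -0.001]]
wrist_force: [0.3, -0.1, 0.3]
opening: -0.0001
```

```bash
python3 - <<'E'
from h import *
from cell import r
s=r.observe(); where(s); go(s,-11.5,-119,38); print(s["joint_positions"].round(0),s["opening"])
c=r.camera("top");cv2.imwrite("pics/c1.png",cv2.resize(c["pixels"][120:270,200:400,::-1],None,fx=4,fy=4,interpolation=cv2.INTER_CUBIC))
E
```

```text
t 1.85 jig mm [ -16.7 -124.5] z 119.9 F jig [ 0.3  -0.19] 0.32 turn left [ 0.0013 -0.0013  0.0045]
to [ 0.577 -0.159  0.038] shift in RT cm [ 8.19  0.52 -0.55]
[-26.  15. 107.  -0.  58.  53.] -6.028099377123729e-05
```

View pics/c1.png

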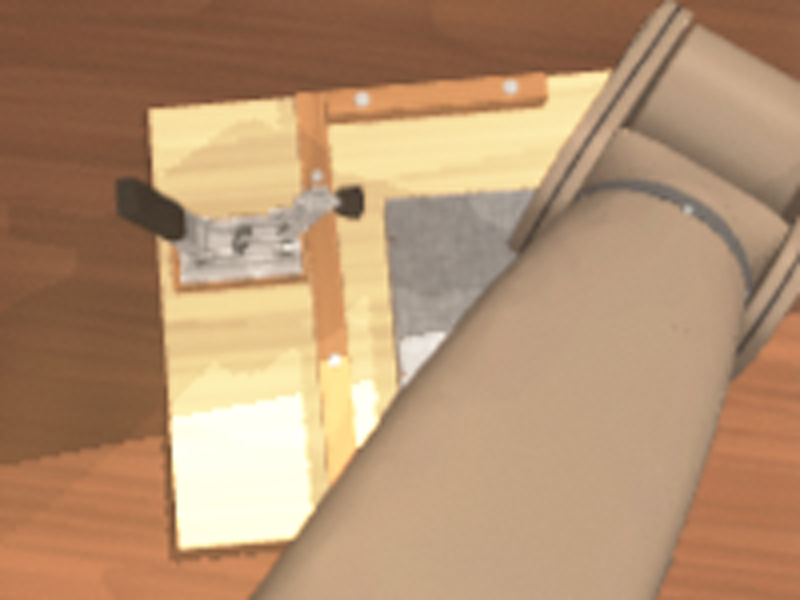

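The arm hides the book's open side, but its spine (column ~390) still lies where I measured it. I'll lower beside it.

>>> arm_command --series "0 0 0.0045 3 0.3 0 0; 0 0 0 3 0.2 0 0; 0 0 0 2 0 0 0; 0 0 0 0 0 0 0;0 0 0 0 0 -0.5 0;0 0 0 0 0 -0.5 0;0 0 0 0 0 0 0"

```text
time_s: 2.78
position: [0.5786, -0.1558, 0.0436]
orientation: [[0.006, 0.98, 0.201], [-0.002, 0.201, -0.98], [-1.0, 0.006, 0.003]]
wrist_force: [-0.7, -0.1, -0.1]
opening: -0.0005
```

```bash
python3 - <<'E'
from h import *
from cell import r
s=r.observe(); where(s)
E
```

```text
t 2.77 jig mm [  -9.6 -116.3] z 43.6 F jig [-0.7   0.01] -0.12 turn left [ 0.0008  0.003  -0.0058]
```

>>> arm_command --series "0 0 0 0.2 0 -0.3 0;0 0 0 0 0 -0.3 0;0 0 0 0 0 -0.3 0;0 0 0 0 0 -0.3 0;0 0 0 0 0 -0.3 0;0 0 0 0 0 -0.3 0;0 0 0 0 0 -0.3 0;0 0 0 0 0 -0.3 0"

```text
time_s: 3.78
position: [0.5734, -0.1325, 0.0406]
orientation: [[0.005, 0.98, 0.2], [-0.001, 0.2, -0.98], [-1.0, 0.005, 0.002]]
wrist_force: [0.1, -1.6, -0.3]
opening: 0.0004
```

>>> arm_command --series "0 0 0 0 0 -0.2 0;0 0 0 0 0 -0.2 0;0 0 0 0 0 -0.2 0;0 0 0 0 0 -0.2 0"

```text
time_s: 4.28
position: [0.5718, -0.1248, 0.0406]
orientation: [[0.005, 0.98, 0.2], [-0.001, 0.2, -0.98], [-1.0, 0.005, 0.002]]
wrist_force: [1.1, -1.9, -1.1]
opening: 0.0
```

```bash
python3 - <<'E'
from h import *
from cell import r
s=r.observe(); where(s)
E
```

```text
t 4.28 jig mm [-10.  -84.5] z 40.6 F jig [ 0.66 -2.04] -1.09 turn left [ 0.      0.0023 -0.0047]
```

>>> arm_command --series "0 0 0 0 0 -0.15 0;0 0 0 0 0 -0.15 0;0 0 0 0 0 -0.15 0;0 0 0 0 0 -0.1 0;0 0 0 0 0 -0.1 0"

```text
time_s: 4.9
position: [0.5705, -0.1184, 0.0406]
orientation: [[0.005, 0.98, 0.2], [-0.001, 0.2, -0.98], [-1.0, 0.005, 0.002]]
wrist_force: [0.7, -2.4, -0.9]
opening: 0.0002
```

>>> arm_command --series "0 0 0 0 0 -0.1 0;0 0 0 0 0 -0.05 0"

```text
time_s: 5.15
position: [0.5702, -0.117, 0.0405]
orientation: [[0.005, 0.98, 0.2], [-0.001, 0.2, -0.98], [-1.0, 0.005, 0.002]]
wrist_force: [0.4, -0.6, -0.9]
opening: 0.0003
```

>>> arm_command --series "0 0 0 0 0 -0.05 0;0 0 0 0 0 0 0"

```text
time_s: 5.4
position: [0.5701, -0.1164, 0.0406]
orientation: [[0.005, 0.98, 0.2], [-0.001, 0.2, -0.98], [-1.0, 0.005, 0.002]]
wrist_force: [0.4, -0.6, 0.7]
opening: 0.0
```

>>> arm_command --series "0 0 0 0 0 -0.05 0;0 0 0 0 0 -0.05 0"

```text
time_s: 5.65
position: [0.57, -0.1156, 0.0406]
orientation: [[0.005, 0.98, 0.2], [-0.001, 0.2, -0.98], [-1.0, 0.005, 0.002]]
wrist_force: [0.6, -2.1, 1.1]
opening: -0.0
```

>>> arm_command --series "0 0 0 0 0 -0.05 0;0 0 0 0 0 -0.05 0"

```text
time_s: 5.9
position: [0.5697, -0.1146, 0.0406]
orientation: [[0.005, 0.98, 0.2], [-0.001, 0.2, -0.98], [-1.0, 0.005, 0.002]]
wrist_force: [0.3, -1.5, 0.2]
opening: -0.0001
```

>>> arm_command --series "0 0 0 0 0 -0.05 0;0 0 0 0 0 -0.03 0"

```text
time_s: 6.15
position: [0.5698, -0.114, 0.0406]
orientation: [[0.006, 0.98, 0.2], [-0.002, 0.2, -0.98], [-1.0, 0.005, 0.003]]
wrist_force: [1.9, -3.3, -1.1]
opening: -0.0
```

>>> arm_command --series "0 0 0 0 0 -0.03 0;0 0 0 0 0 0 0"

```text
time_s: 6.4
position: [0.5699, -0.1138, 0.0407]
orientation: [[0.006, 0.98, 0.2], [-0.002, 0.2, -0.98], [-1.0, 0.006, 0.003]]
wrist_force: [2.2, -3.4, -1.9]
opening: -0.0005
```

>>> arm_command --series "0 0 0 0 0 -0.03 0;0 0 0 0 0 0 0"

```text
time_s: 6.65
position: [0.5699, -0.1138, 0.0408]
orientation: [[0.006, 0.98, 0.201], [-0.002, 0.201, -0.98], [-1.0, 0.006, 0.004]]
wrist_force: [2.3, -4.9, -2.2]
opening: 0.0
```

```bash
python3 - <<'E'
from h import *
from cell import r
s=r.observe(); where(s)
E
```

```text
t 6.65 jig mm [ -9.7 -73.4] z 40.8 F jig [ 1.26 -5.3 ] -2.15 turn left [ 0.0002  0.0037 -0.0058]
```

>>> arm_command --series "0 0 0 0 0 -0.03 0;0 0 0 0 0 0 0"

```text
time_s: 6.9
position: [0.5699, -0.1137, 0.0408]
orientation: [[0.007, 0.98, 0.201], [-0.003, 0.201, -0.98], [-1.0, 0.006, 0.004]]
wrist_force: [1.7, -5.3, -2.5]
opening: -0.0001
```

>>> arm_command --series "0 0 0 0 0 -0.02 0;0 0 0 0 0 0 0"

```text
time_s: 7.15
position: [0.5699, -0.1137, 0.0409]
orientation: [[0.007, 0.98, 0.201], [-0.003, 0.201, -0.98], [-1.0, 0.006, 0.005]]
wrist_force: [2.0, -5.1, -2.4]
opening: -0.0001
```

```bash
python3 - <<'E'
from h import *
from cell import r
s=r.observe(); where(s)
E
```

```text
t 7.15 jig mm [ -9.7 -73.3] z 40.9 F jig [ 0.89 -5.41] -2.37 turn left [ 0.0003  0.0045 -0.0058]
```

>>> arm_command --series "0 0 0 0 0 -0.03 0;0 0 0 0 0 0 0;0 0 0 0 0 0 0"

```text
time_s: 7.52
position: [0.5699, -0.1137, 0.041]
orientation: [[0.007, 0.98, 0.201], [-0.004, 0.201, -0.98], [-1.0, 0.006, 0.005]]
wrist_force: [2.1, -6.8, -1.6]
opening: -0.0001
```

>>> arm_command --series "0 0 0 0 0 -0.03 0;0 0 0 0 0 0 0;0 0 0 0 0 0 0"

```text
time_s: 7.9
position: [0.5699, -0.1137, 0.041]
orientation: [[0.007, 0.98, 0.201], [-0.004, 0.201, -0.98], [-1.0, 0.006, 0.006]]
wrist_force: [2.3, -7.9, -1.4]
opening: -0.0001
```

>>> arm_command --series "0 0 0 0 0 0.1 0;0 0 0 0 0 1 0;0 0 0 0 0 1 0;0 0 0 -3 0 0 0;0 0 0 -3 -3 0 0;0 0 0 0 -4 -4 0;0 0 0 0 -4 -4.8 0;0 0 0 0 0 0 0"

```text
time_s: 8.9
position: [0.4417, -0.0652, 0.0969]
orientation: [[-0.003, 0.979, 0.202], [0.003, 0.202, -0.979], [-1.0, -0.003, -0.003]]
wrist_force: [0.7, 0.2, 0.4]
opening: 0.0001
```

```bash
python3 - <<'E'
from h import *
from cell import r
s=r.observe(); where(s); go(s,-118,-7,40)
c=r.camera("top");cv2.imwrite("pics/c2.png",cv2.resize(c["pixels"][120:270,200:400,::-1],None,fx=4,fy=4,interpolation=cv2.INTER_CUBIC))
c=r.camera("side");cv2.imwrite("pics/s2.png",cv2.resize(c["pixels"][165:275,190:350,::-1],None,fx=5,fy=5,interpolation=cv2.INTER_CUBIC))
E
```

```text
t 8.90 jig mm [-125.6   -0. ] z 96.9 F jig [0.72 0.07] 0.45 turn left [ 0.0015 -0.0033  0.0027]
to [ 0.451 -0.07   0.04 ] shift in RT cm [5.69 0.76 0.7 ]
```

View pics/c2.png

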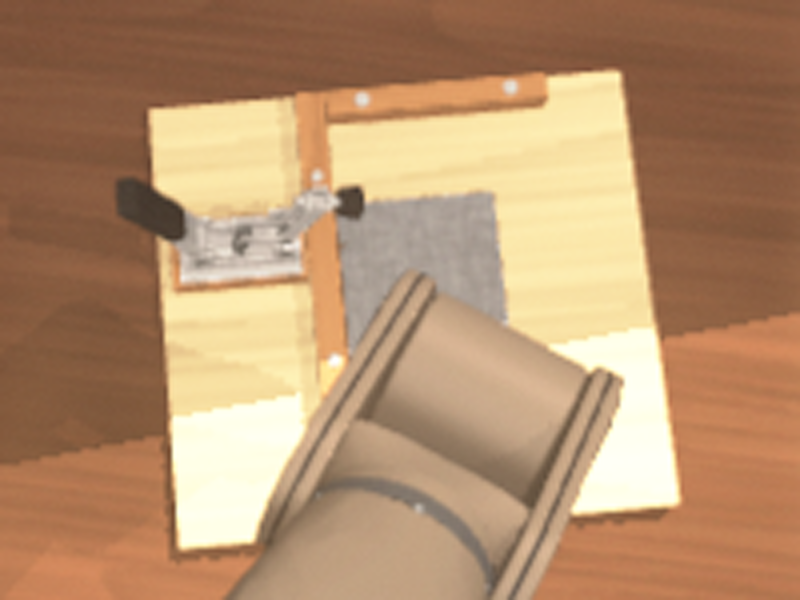

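View pics/s2.png

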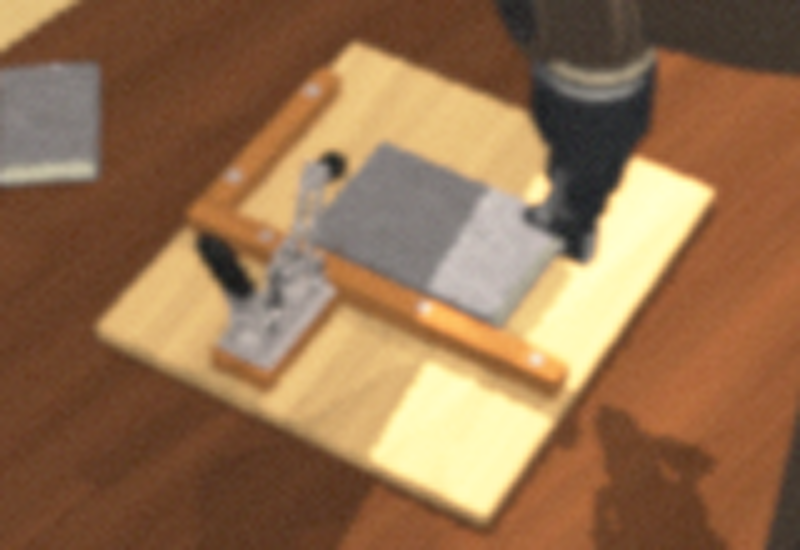

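The book's spine now lies along the fence and its front edge is still about 60 mm short of the stop. I'll come down behind its near end.

>>> arm_command --series "0 0 0 2.8 0.3 0.7 0;0 0 0 2.8 0 0 0;0 0 0 0 0.3 0 0;0 0 0 0 0 0 0"

```text
time_s: 9.5
position: [0.4571, -0.075, 0.045]
orientation: [[0.007, 0.98, 0.2], [-0.002, 0.2, -0.98], [-1.0, 0.006, 0.003]]
wrist_force: [0.7, 0.7, 0.5]
opening: -0.0002
```

```bash
python3 - <<'E'
from h import *
from cell import r
s=r.observe(); where(s); go(s,-118,-7,40)
E
```

```text
t 9.50 jig mm [-112.5  -12.8] z 45.0 F jig [0.88 0.58] 0.5 turn left [-0.0003  0.0032 -0.0064]
to [ 0.451 -0.07   0.04 ] shift in RT cm [ 0.5  -0.55 -0.58]
```

>>> arm_command --series "0 0 0 0.4 0 -0.5 0;0 0 0 0 0.5 0 0;0 0 0 0 0.4 0 0;0 0 0 0 0.3 0 0;0 0 0 0 0.3 0 0;0 0 0 0 0.3 -0.02 0;0 0 0 0 0.3 -0.02 0;0 0 0 0 0.3 -0.02 0"

```text
time_s: 10.5
position: [0.4772, -0.0639, 0.0397]
orientation: [[0.003, 0.98, 0.201], [-0.001, 0.201, -0.98], [-1.0, 0.003, 0.002]]
wrist_force: [-2.4, -1.7, 0.6]
opening: 0.0
```

```bash
python3 - <<'E'
from h import *
from cell import r
s=r.observe(); where(s)
E
```

```text
t 10.50 jig mm [-90.6  -5.9] z 39.7 F jig [-2.74 -1.21] 0.63 turn left [ 0.0003  0.002  -0.0029]
```

>>> arm_command --series "0 0 0 0 0.3 -0.02 0;0 0 0 0 0.3 -0.02 0;0 0 0 0 0.3 -0.02 0;0 0 0 0 0.3 -0.02 0;0 0 0 0 0.3 -0.02 0;0 0 0 0 0.3 -0.02 0"

```text
time_s: 11.25
position: [0.4953, -0.059, 0.0401]
orientation: [[0.005, 0.98, 0.2], [-0.001, 0.2, -0.98], [-1.0, 0.005, 0.002]]
wrist_force: [-1.6, -1.0, -1.2]
opening: 0.0001
```

```bash
python3 - <<'E'
from h import *
from cell import r
s=r.observe(); where(s)
E
```

```text
t 11.25 jig mm [-71.9  -4.8] z 40.1 F jig [-1.74 -0.62] -1.24 turn left [ 0.      0.0022 -0.0046]
```

>>> arm_command --series "0 0 0 0 0.3 -0.01 0;0 0 0 0 0.3 -0.01 0;0 0 0 0 0.3 -0.01 0;0 0 0 0 0.3 -0.01 0;0 0 0 0 0.3 -0.01 0;0 0 0 0 0.3 -0.01 0;0 0 0 0 0.3 -0.01 0;0 0 0 0 0.3 -0.01 0"

```text
time_s: 12.25
position: [0.5187, -0.0534, 0.0402]
orientation: [[0.005, 0.98, 0.2], [-0.001, 0.2, -0.98], [-1.0, 0.005, 0.002]]
wrist_force: [-2.2, -1.7, -0.8]
opening: -0.0001
```

>>> arm_command --series "0 0 0 0 0.15 -0.01 0;0 0 0 0 0.15 -0.01 0;0 0 0 0 0.15 -0.01 0;0 0 0 0 0.1 -0.01 0;0 0 0 0 0.1 0 0"

```text
time_s: 12.88
position: [0.5247, -0.0518, 0.0402]
orientation: [[0.005, 0.98, 0.2], [-0.001, 0.2, -0.98], [-1.0, 0.005, 0.002]]
wrist_force: [-3.1, -1.8, 0.8]
opening: 0.0002
```

```bash
python3 - <<'E'
from h import *
from cell import r
s=r.observe(); where(s)
E
```

```text
t 12.88 jig mm [-41.6  -3.5] z 40.2 F jig [-3.4  -1.12] 0.81 turn left [ 0.      0.0021 -0.0045]
```

>>> arm_command --series "0 0 0 0 0.07 0 0;0 0 0 0 0.07 0 0;0 0 0 0 0.07 0 0"

```text
time_s: 13.25
position: [0.5268, -0.0513, 0.0402]
orientation: [[0.005, 0.98, 0.2], [-0.001, 0.2, -0.98], [-1.0, 0.005, 0.002]]
wrist_force: [-2.7, -0.7, -0.1]
opening: -0.0001
```

>>> arm_command --series "0 0 0 0 0.05 0 0;0 0 0 0 0.05 0 0"

```text
time_s: 13.5
position: [0.5278, -0.0511, 0.0402]
orientation: [[0.005, 0.98, 0.2], [-0.001, 0.2, -0.98], [-1.0, 0.005, 0.002]]
wrist_force: [-2.1, -1.2, 0.3]
opening: 0.0
```

>>> arm_command --series "0 0 0 0 0.05 0 0;0 0 0 0 0 0 0"

```text
time_s: 13.75
position: [0.5283, -0.051, 0.0402]
orientation: [[0.005, 0.98, 0.2], [-0.001, 0.2, -0.98], [-1.0, 0.005, 0.002]]
wrist_force: [-0.8, -0.9, -0.8]
opening: -0.0001
```

>>> arm_command --series "0 0 0 0 0.04 0 0;0 0 0 0 0 0 0"

```text
time_s: 14.0
position: [0.5287, -0.0509, 0.0402]
orientation: [[0.005, 0.98, 0.2], [-0.001, 0.2, -0.98], [-1.0, 0.005, 0.002]]
wrist_force: [-2.5, -1.2, 0.3]
opening: 0.0002
```

>>> arm_command --series "0 0 0 0 0.04 0 0;0 0 0 0 0.04 0 0"

```text
time_s: 14.25
position: [0.5294, -0.0508, 0.0402]
orientation: [[0.005, 0.98, 0.2], [-0.001, 0.2, -0.98], [-1.0, 0.005, 0.002]]
wrist_force: [-1.7, -0.6, -0.1]
opening: 0.0001
```

>>> arm_command --series "0 0 0 0 0.04 0 0;0 0 0 0 0.03 0 0"

```text
time_s: 14.5
position: [0.5301, -0.0507, 0.0402]
orientation: [[0.005, 0.98, 0.2], [-0.001, 0.2, -0.98], [-1.0, 0.005, 0.002]]
wrist_force: [-2.5, -0.3, 0.0]
opening: 0.0001
```

>>> arm_command --series "0 0 0 0 0.04 0 0;0 0 0 0 0.03 0 0"

```text
time_s: 14.75
position: [0.5308, -0.0505, 0.0402]
orientation: [[0.005, 0.98, 0.2], [-0.001, 0.2, -0.98], [-1.0, 0.005, 0.002]]
wrist_force: [-2.0, -0.1, -0.2]
opening: 0.0001
```

>>> arm_command --series "0 0 0 0 0.04 0 0;0 0 0 0 0.02 0 0"

```text
time_s: 15.0
position: [0.5314, -0.0504, 0.0402]
orientation: [[0.005, 0.98, 0.2], [-0.001, 0.2, -0.98], [-1.0, 0.005, 0.002]]
wrist_force: [-1.8, -0.7, -1.0]
opening: -0.0001
```

>>> arm_command --series "0 0 0 0 0.04 0 0;0 0 0 0 0.04 0 0"

```text
time_s: 15.25
position: [0.5322, -0.0502, 0.0402]
orientation: [[0.005, 0.98, 0.2], [-0.001, 0.2, -0.98], [-1.0, 0.005, 0.002]]
wrist_force: [-0.6, -1.3, -0.3]
opening: 0.0
```

>>> arm_command --series "0 0 0 0 0.04 0 0;0 0 0 0 0.04 0 0"

```text
time_s: 15.5
position: [0.533, -0.0501, 0.0403]
orientation: [[0.005, 0.98, 0.2], [-0.001, 0.2, -0.98], [-1.0, 0.005, 0.002]]
wrist_force: [-1.4, -0.6, -0.8]
opening: -0.0001
```

>>> arm_command --series "0 0 0 0 0.04 0 0;0 0 0 0 0.02 0 0"

```text
time_s: 15.75
position: [0.5335, -0.05, 0.0403]
orientation: [[0.005, 0.98, 0.2], [-0.001, 0.2, -0.98], [-1.0, 0.005, 0.002]]
wrist_force: [-1.2, -0.2, -1.1]
opening: -0.0
```

```bash
python3 - <<'E'
from h import *
from cell import r
s=r.observe(); where(s)
E
```

```text
t 15.75 jig mm [-32.6  -3.6] z 40.3 F jig [-1.24  0.02] -1.06 turn left [-0.      0.0021 -0.0046]
```

```bash
python3 - <<'E'
from cell import r
import cv2
c=r.camera("top");cv2.imwrite("pics/c3.png",cv2.resize(c["pixels"][130:230,225:365,::-1],None,fx=5.6,fy=5.6,interpolation=cv2.INTER_CUBIC))
E
```

```text
(no output)
```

View pics/c3.png

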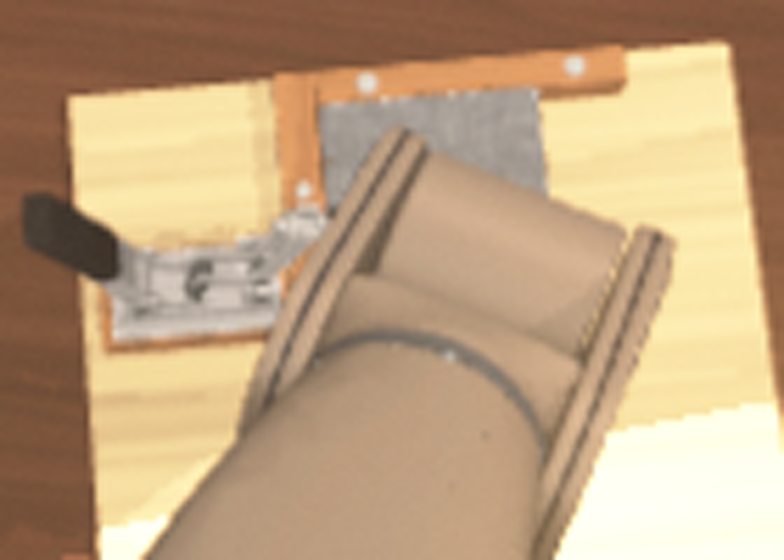

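The book's front edge (rows ~90–103) is now right at the stop's inner edge, and its spine lies along the fence at column ~320. I'll finish with fine steps.

>>> arm_command --series "0 0 0 0 0.04 0 0;0 0 0 0 0.03 0 0"

```text
time_s: 16.05
position: [0.5342, -0.0498, 0.0403]
orientation: [[0.005, 0.98, 0.2], [-0.001, 0.2, -0.98], [-1.0, 0.005, 0.002]]
wrist_force: [-1.9, -0.5, -1.3]
opening: 0.0
```

>>> arm_command --series "0 0 0 0 0.04 0 0;0 0 0 0 0.03 0 0"

```text
time_s: 16.3
position: [0.5348, -0.0497, 0.0402]
orientation: [[0.004, 0.98, 0.201], [-0.001, 0.201, -0.98], [-1.0, 0.004, 0.002]]
wrist_force: [-2.4, -0.4, -0.2]
opening: -0.0001
```

>>> arm_command --series "0 0 0 0 0.04 0 0;0 0 0 0 0.03 0 0"

```text
time_s: 16.55
position: [0.5348, -0.0497, 0.0403]
orientation: [[0.002, 0.98, 0.201], [-0.001, 0.201, -0.98], [-1.0, 0.002, 0.002]]
wrist_force: [-6.4, -0.8, 3.1]
opening: -0.0003
```

>>> arm_command --series "0 0 0 0 0.04 0 0;0 0 0 0 0 0 0"

```text
time_s: 16.8
position: [0.5349, -0.0497, 0.0403]
orientation: [[0.001, 0.98, 0.201], [-0.001, 0.201, -0.98], [-1.0, 0.001, 0.002]]
wrist_force: [-6.6, -1.5, 4.7]
opening: 0.0001
```

>>> arm_command --series "0 0 0 0 0.01 0 0;0 0 0 0 0 0 0;0 0 0 0 0 0 0"

```text
time_s: 17.18
position: [0.5348, -0.0497, 0.0403]
orientation: [[0.001, 0.98, 0.201], [-0.001, 0.201, -0.98], [-1.0, 0.001, 0.002]]
wrist_force: [-7.6, -2.6, 3.9]
opening: 0.0
```

```bash
python3 - <<'E'
from h import *
from cell import r
s=r.observe(); where(s)
E
```

```text
t 17.18 jig mm [-31.3  -3.6] z 40.3 F jig [-7.95 -1.  ] 3.85 turn left [ 0.0006  0.0017 -0.0008]
```

>>> arm_command --series "0 0 0 0 -0.1 0 0;0 0 0 0 -1.5 0 0;0 0 0 -4 -1 0 0;0 0 0 -5 -3 0 0;0 0 0 -5 -4 0 0;0 0 0 -2 -2 4 0;0 0 0 0 0 5 0;0 0 0 0 0 5 0"

```text
time_s: 18.18
position: [0.451, -0.2111, 0.2003]
orientation: [[0.01, 0.98, 0.2], [-0.004, 0.2, -0.98], [-1.0, 0.009, 0.005]]
wrist_force: [0.9, -0.1, 0.1]
opening: -0.0001
```

```bash
python3 - <<'E'
from h import *
from cell import r
s=r.observe(); where(s)
c=r.camera("top");cv2.imwrite("pics/c4.png",cv2.resize(c["pixels"][130:230,225:365,::-1],None,fx=5.6,fy=5.6,interpolation=cv2.INTER_CUBIC))
d=r.camera("side")
P1=K@np.c_[R.T,-R.T@C]; R2=d["rotation"];P2=d["intrinsics"]@np.c_[R2.T,-R2.T@d["xyz"]]
def tri(a,b):
    X=cv2.triangulatePoints(P1,P2,np.array(a,float).reshape(2,1),np.array(b,float).reshape(2,1)).ravel();X=X[:3]/X[3]
    return ((X[:2]-T0)@MJ*1000).round(0),(X[2]*1000).round(0)
print("foot",tri((288.3,170.2),(256.2,197.4)),"handle end",tri((231.5,168.5),(231.5,212.5)))
for n,p in(("jug base",(150,158)),("bowl",(124,222)),("jug side",None)):
    if p: print(n,((ray(p,0.03)-T0)@MJ*1000).round(0))
E
```

```text
t 18.18 jig mm [-145.8 -144.9] z 200.3 F jig [ 0.83 -0.24] 0.1 turn left [-0.0002  0.0055 -0.0087]
foot (array([41., 36.]), np.float64(112.0)) handle end (array([ 41., 169.]), np.float64(164.0))
jug base [132. 398.]
bowl [-37. 468.]
```

View pics/c4.png

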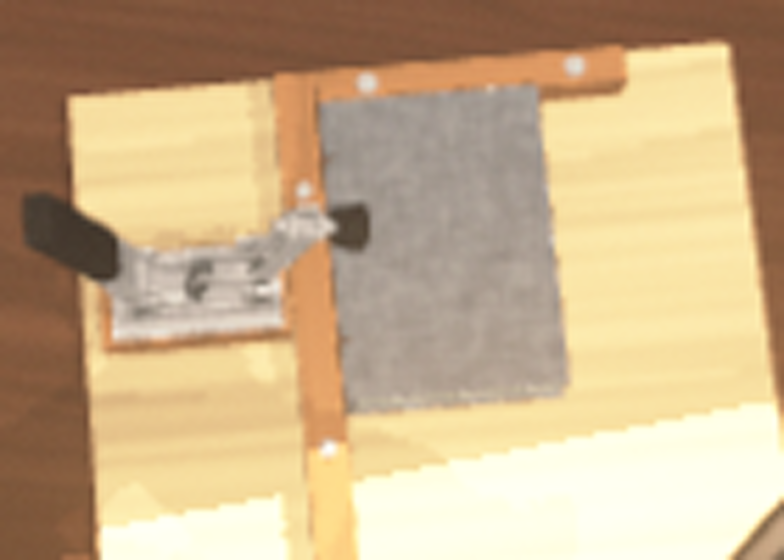

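```bash
python3 - <<'E'
from h import *
cr=lambda L,z:np.array([ray((225+(x+.5)/5.6-.5,130+(y+.5)/5.6-.5),z) for x,y in L])
J=lambda P:((P-T0)@MJ*1000).round(1)
b=cr([(319,103),(540,85),(568,392),(346,412)],.040)
tb,ob,_,e=fit(np.array([(.074,.0525),(.074,-.0525),(-.074,-.0525),(-.074,.0525)]),b)
print(J(b),"centre",J(ob[None]),"yaw rel",tb-TH,e, "fence edge outer/in z34",J(cr([(344,440),(316,90)],.034)),"stop in",J(cr([(545,98),(622,90)],.034)))
E
```

```text
[[126.6  44.9]
 [126.8 -60.9]
 [-23.9 -57.9]
 [-24.8  45.2]] centre [[51.2 -7.2]] yaw rel -0.005686643690131138 0.002104107869833838 fence edge outer/in z34 [[-36.6  47.1]
 [135.6  45.6]] stop in [[ 122.3  -63.4]
 [ 123.2 -100.6]]
```

The book looks flush on both faces, and the estimated gap is within measurement noise. I'll check the spine by touch: the finger should meet firm resistance at jig y≈-73.4 again.

>>> arm_command --series "0 0 0 0 5.5 -1 0;0 0 0 2 5.5 -1 0;0 0 0 3 4.5 -1 0;0 0 0 4 3.4 0 0;0 0 0 4 0 0 0;0 0 0 2.8 0 0 0;0 0 0 0 0 -0.8 0;0 0 0 0 0 0 0"

```text
time_s: 19.27
position: [0.6294, -0.1338, 0.043]
orientation: [[0.007, 0.98, 0.201], [-0.002, 0.201, -0.98], [-1.0, 0.006, 0.003]]
wrist_force: [0.1, -0.5, 0.3]
opening: 0.0001
```

```bash
python3 - <<'E'
from h import *
from cell import r
s=r.observe(); where(s); go(s,48,-76,41)
E
```

```text
t 19.27 jig mm [  44.6 -104.9] z 43.0 F jig [-0.03 -0.46] 0.29 turn left [ 0.0009  0.003  -0.0064]
to [ 0.627 -0.105  0.041] shift in RT cm [ 0.2   0.34 -2.89]
```

>>> arm_command --series "0 0 0 0.2 0.3 -0.7 0;0 0 0 0 0 -0.7 0;0 0 0 0 0 -0.7 0;0 0 0 0 0 -0.5 0;0 0 0 0 0 -0.1 0;0 0 0 0 0 -0.1 0;0 0 0 0 0 -0.1 0;0 0 0 0 0 0 0"

```text
time_s: 20.27
position: [0.6261, -0.1056, 0.0395]
orientation: [[0.005, 0.98, 0.2], [-0.001, 0.2, -0.98], [-1.0, 0.005, 0.002]]
wrist_force: [-0.2, -0.6, 0.6]
opening: 0.0003
```

>>> arm_command --series "0 0 0 0 0 -0.05 0;0 0 0 0 0 -0.05 0;0 0 0 0 0 0 0"

```text
time_s: 20.65
position: [0.6259, -0.1046, 0.0396]
orientation: [[0.005, 0.98, 0.2], [-0.001, 0.2, -0.98], [-1.0, 0.005, 0.002]]
wrist_force: [-0.3, -0.1, 0.1]
opening: 0.0004
```

```bash
python3 - <<'E'
from h import *
from cell import r
s=r.observe(); where(s)
E
```

```text
t 20.65 jig mm [ 47.  -75.6] z 39.6 F jig [-0.33  0.01] 0.14 turn left [ 0.      0.0022 -0.0046]
```

>>> arm_command --series "0 0 0 0 0 -0.05 0;0 0 0 0 0 -0.05 0;0 0 0 0 0 -0.05 0"

```text
time_s: 21.02
position: [0.6256, -0.1031, 0.0396]
orientation: [[0.005, 0.98, 0.2], [-0.001, 0.2, -0.98], [-1.0, 0.005, 0.002]]
wrist_force: [0.5, -0.5, -0.0]
opening: 0.0003
```

>>> arm_command --series "0 0 0 0 0 -0.05 0;0 0 0 0 0 -0.05 0"

```text
time_s: 21.28
position: [0.6255, -0.1025, 0.0396]
orientation: [[0.005, 0.98, 0.201], [-0.002, 0.201, -0.98], [-1.0, 0.005, 0.003]]
wrist_force: [1.1, -0.1, -0.6]
opening: -0.0001
```

>>> arm_command --series "0 0 0 0 0 -0.05 0;0 0 0 0 0 0 0"

```text
time_s: 21.52
position: [0.6256, -0.1022, 0.0396]
orientation: [[0.006, 0.98, 0.2], [-0.002, 0.2, -0.98], [-1.0, 0.005, 0.003]]
wrist_force: [0.6, -3.8, -1.1]
opening: -0.0001
```

```bash
python3 - <<'E'
from h import *
from cell import r
s=r.observe(); where(s)
E
```

```text
t 21.52 jig mm [ 47.1 -73.2] z 39.6 F jig [-0.14 -3.8 ] -1.08 turn left [ 0.      0.0034 -0.0053]
```

Firm resistance came at y=-73.2, so the book is still home on the fence. Now for the clamp.

>>> arm_command --series "0 0 0 0 0 0.1 0;0 0 0 0 0 1.5 0;0 0 0 -6 0 0 0;0 0 0 -6 0 0 0;0 0 0 -6 0 0 0;0 0 0 0 -0.3 -6 0;0 0 0 0 -0.3 -6 0;0 0 0 0 0 -6 0"

```text
time_s: 22.52
position: [0.5851, 0.059, 0.2196]
orientation: [[0.005, 0.98, 0.199], [-0.001, 0.199, -0.98], [-1.0, 0.005, 0.002]]
wrist_force: [0.8, 0.4, 0.6]
opening: 0.0003
```

>>> arm_command --series "0 0 0 0 0 -2 0;0 0 0 0 0 0 0"

```text
time_s: 22.78
position: [0.5817, 0.0782, 0.2193]
orientation: [[0.005, 0.979, 0.202], [-0.002, 0.202, -0.979], [-1.0, 0.005, 0.003]]
wrist_force: [0.6, -0.6, 0.4]
opening: 0.0006
```

```bash
python3 - <<'E'
from h import *
from cell import r
s=r.observe(); where(s); go(s,41,122,150)
E
```

```text
t 22.77 jig mm [ 40.2 112.3] z 219.3 F jig [ 0.48 -0.68] 0.42 turn left [ 0.0021  0.0025 -0.0045]
to [0.58  0.088 0.15 ] shift in RT cm [ 6.93  0.08 -0.97]
```

>>> arm_command --series "0 0 0 3.2 0 -0.5 0;0 0 0 3.2 0 0 0;0 0 0 0 0.1 -0.5 0;0 0 0 0 0 -0.5 0;0 0 0 0 0 -0.4 0;0 0 0 0 0 -0.3 0;0 0 0 0 0 -0.3 0;0 0 0 0 0 -0.3 0"

```text
time_s: 23.78
position: [0.5774, 0.1055, 0.1554]
orientation: [[0.005, 0.98, 0.201], [-0.001, 0.201, -0.98], [-1.0, 0.005, 0.002]]
wrist_force: [1.0, 0.8, -0.3]
opening: 0.0004
```

>>> arm_command --series "0 0 0 0 0 -0.3 0;0 0 0 0 0 -0.3 0;0 0 0 0 0 -0.3 0;0 0 0 0 0 -0.3 0"

```text
time_s: 24.28
position: [0.5749, 0.1171, 0.155]
orientation: [[0.005, 0.98, 0.2], [-0.001, 0.2, -0.98], [-1.0, 0.005, 0.002]]
wrist_force: [-0.4, -0.9, -0.8]
opening: 0.0005
```

```bash
python3 - <<'E'
from h import *
from cell import r
s=r.observe(); where(s)
E
```

```text
t 24.27 jig mm [ 41.4 151.8] z 155.0 F jig [-0.6  -0.82] -0.81 turn left [-0.      0.0023 -0.0046]
```

>>> arm_command --series "0 0 0 0 0 -0.35 0;0 0 0 0 0 -0.35 0;0 0 0 0 0 -0.35 0;0 0 0 0 0 -0.35 0;0 0 0 0 0 -0.35 0;0 0 0 0 0 -0.35 0;0 0 0 0 0 -0.35 0;0 0 0 0 0 0 0"

```text
time_s: 25.28
position: [0.5699, 0.1413, 0.155]
orientation: [[0.005, 0.98, 0.201], [-0.001, 0.201, -0.98], [-1.0, 0.005, 0.002]]
wrist_force: [-0.8, -0.4, -0.0]
opening: 0.0002
```

```bash
python3 - <<'E'
from h import *
from cell import r
s=r.observe(); where(s)
c=r.camera("side");cv2.imwrite("pics/s5.png",cv2.resize(c["pixels"][165:275,190:350,::-1],None,fx=5,fy=5,interpolation=cv2.INTER_CUBIC))
E
```

```text
t 25.27 jig mm [ 41.4 176.5] z 155.0 F jig [-0.91 -0.22] -0.01 turn left [ 0.0003  0.002  -0.0045]
```

View pics/s5.png

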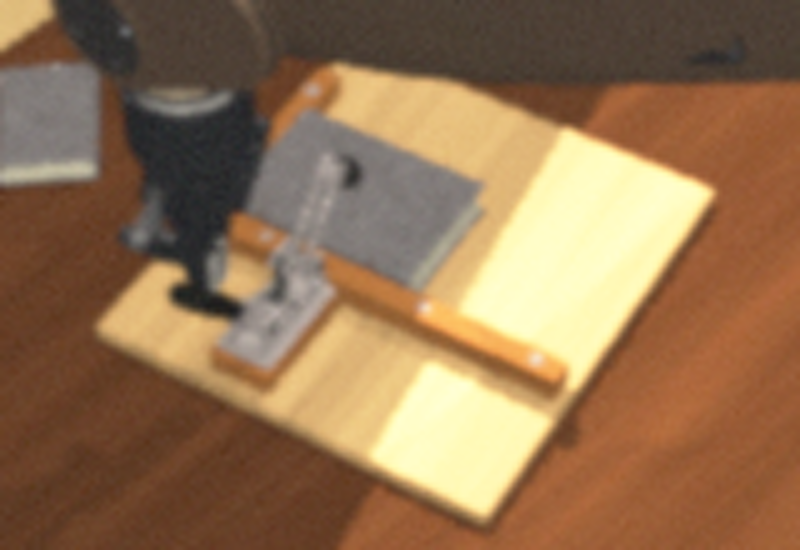

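```bash
python3 - <<'E'
from h import *
from cell import r
c=r.camera("side")
for th in(.3,.45,.6,.75,.85,1,1.21):
    f=1.21-th; y=135+112*np.cos(f); z=55+112*np.sin(f)
    w=np.array([*(T0+MJ@np.array([.041,y/1000])),z/1000]); p=c["intrinsics"]@(c["rotation"].T@(w-c["xyz"])); p=p[:2]/p[2]
    print(th,((p-[190,165])*5).round(0))
s=r.observe(); where(s); go(s,41,226,155)
E
```

```text
0.3 [178. 298.]
0.45 [168. 324.]
0.6 [160. 349.]
0.75 [153. 374.]
0.85 [151. 389.]
1 [148. 411.]
1.21 [150. 437.]
t 25.38 jig mm [ 41.4 176.2] z 155.0 F jig [ 0.32 -0.18] 0.03 turn left [ 0.0001  0.0021 -0.0046]
to [0.56  0.19  0.155] shift in RT cm [ 0.   -0.04 -4.98]
```

The handle's end at (178,295) matches about 0.3 rad in the model, so it hasn't fallen yet. I'll follow its arc.

>>> arm_command --series "0 0 0 0.2 0 -0.3 0;0 0 0 0.2 0 -0.3 0;0 0 0 0.5 0 -0.5 0;0 0 0 0.5 0 -0.5 0;0 0 0 0.6 0 -0.4 0;0 0 0 0.5 0 -0.4 0;0 0 0 0 0 0 0"

```text
time_s: 26.25
position: [0.5648, 0.1647, 0.1291]
orientation: [[0.003, 0.98, 0.201], [-0.001, 0.201, -0.98], [-1.0, 0.003, 0.002]]
wrist_force: [0.4, -0.5, 0.7]
opening: -0.0001
```

>>> arm_command --series "0 0 0 0.3 0 -0.2 0;0 0 0 0.3 0 -0.2 0;0 0 0 0 0 0 0"

```text
time_s: 26.62
position: [0.5644, 0.1684, 0.1236]
orientation: [[0.004, 0.98, 0.201], [-0.001, 0.201, -0.98], [-1.0, 0.004, 0.002]]
wrist_force: [-0.5, 0.4, -0.2]
opening: -0.0001
```

```bash
python3 - <<'E'
from h import *
from cell import r
s=r.observe(); where(s); go(s,41,206,121)
E
```

```text
t 26.62 jig mm [ 41.4 204.2] z 123.6 F jig [-0.44  0.48] -0.19 turn left [ 0.0001  0.0022 -0.0041]
to [0.564 0.17  0.121] shift in RT cm [ 0.26 -0.04 -0.18]
```

>>> arm_command --series "0 0 0 0.2 0 -0.15 0;0 0 0 0.15 0 -0.05 0;0 0 0 0.1 0 0 0"

```text
time_s: 27.0
position: [0.5642, 0.1703, 0.1194]
orientation: [[0.005, 0.98, 0.2], [-0.001, 0.2, -0.98], [-1.0, 0.005, 0.002]]
wrist_force: [0.4, -0.7, -0.2]
opening: 0.0002
```

>>> arm_command --series "0 0 0 0.1 0 -0.05 0;0 0 0 0.1 0 0 0;0 0 0 0.1 0 0 0"

```text
time_s: 27.38
position: [0.5643, 0.171, 0.1169]
orientation: [[0.005, 0.98, 0.2], [-0.001, 0.2, -0.98], [-1.0, 0.005, 0.002]]
wrist_force: [-1.2, 1.1, 2.2]
opening: -0.0001
```

>>> arm_command --series "0 0 0 0.1 0 -0.05 0;0 0 0 0.1 0 0 0;0 0 0 0.1 0 0 0"

```text
time_s: 27.75
position: [0.5644, 0.1717, 0.1143]
orientation: [[0.006, 0.98, 0.2], [-0.0, 0.2, -0.98], [-1.0, 0.006, 0.001]]
wrist_force: [-3.2, 2.8, 6.1]
opening: -0.0003
```

>>> arm_command --series "0 0 0 0.1 0 -0.05 0;0 0 0 0.1 0 0 0;0 0 0 0.1 0 0 0"

```text
time_s: 28.12
position: [0.5645, 0.1725, 0.112]
orientation: [[0.006, 0.98, 0.2], [0.0, 0.2, -0.98], [-1.0, 0.006, 0.001]]
wrist_force: [-2.7, 2.5, 7.9]
opening: 0.0002
```

>>> arm_command --series "0 0 0 0.1 0 -0.05 0;0 0 0 0.1 0 0 0;0 0 0 0.1 0 0 0"

```text
time_s: 28.5
position: [0.5645, 0.1733, 0.1094]
orientation: [[0.006, 0.98, 0.2], [0.001, 0.2, -0.98], [-1.0, 0.006, 0.0]]
wrist_force: [-4.6, 2.5, 11.3]
opening: 0.0001
```

>>> arm_command --series "0 0 0 0.1 0 -0.05 0;0 0 0 0.1 0 0 0;0 0 0 0.1 0 0 0"

```text
time_s: 28.88
position: [0.5644, 0.1741, 0.1066]
orientation: [[0.006, 0.98, 0.2], [0.002, 0.2, -0.98], [-1.0, 0.007, -0.0]]
wrist_force: [-4.2, 3.8, 10.3]
opening: -0.0002
```

>>> arm_command --series "0 0 0 0.1 0 -0.05 0;0 0 0 0.1 0 0 0;0 0 0 0.1 0 0 0"

```text
time_s: 29.25
position: [0.5646, 0.1747, 0.1037]
orientation: [[0.007, 0.98, 0.2], [0.002, 0.2, -0.98], [-1.0, 0.007, -0.0]]
wrist_force: [-3.3, 5.2, 10.0]
opening: -0.0
```

>>> arm_command --series "0 0 0 0.1 0 -0.05 0;0 0 0 0.1 0 0 0"

```text
time_s: 29.5
position: [0.5646, 0.175, 0.1015]
orientation: [[0.008, 0.98, 0.2], [0.001, 0.2, -0.98], [-1.0, 0.008, 0.0]]
wrist_force: [-3.5, 3.7, 9.0]
opening: -0.0002
```

>>> arm_command --series "0 0 0 0.1 0 -0.03 0;0 0 0 0.1 0 0 0;0 0 0 0.1 0 0 0"

```text
time_s: 29.88
position: [0.5647, 0.1751, 0.098]
orientation: [[0.008, 0.98, 0.2], [0.001, 0.2, -0.98], [-1.0, 0.008, 0.001]]
wrist_force: [-0.6, 2.6, 6.3]
opening: -0.0001
```

>>> arm_command --series "0 0 0 0.1 0 0 0;0 0 0 0.1 0 0 0"

```text
time_s: 30.12
position: [0.5647, 0.1748, 0.0955]
orientation: [[0.008, 0.98, 0.2], [0.0, 0.2, -0.98], [-1.0, 0.008, 0.001]]
wrist_force: [0.2, 2.0, 3.4]
opening: 0.0
```

>>> arm_command --series "0 0 0 0.1 0 0 0;0 0 0 0.1 0 0 0"

```text
time_s: 30.38
position: [0.5633, 0.1737, 0.0918]
orientation: [[0.004, 0.98, 0.201], [-0.002, 0.201, -0.98], [-1.0, 0.004, 0.003]]
wrist_force: [0.4, -0.4, -0.3]
opening: -0.0004
```

```bash
python3 - <<'E'
from h import *
from cell import r
s=r.observe(); where(s)
E
```

```text
t 30.38 jig mm [ 41.4 209.6] z 91.8 F jig [ 0.33 -0.52] -0.31 turn left [ 0.0003  0.0029 -0.0038]
```

The force rose to about 12 N and then fell to zero, so the clamp has snapped past centre. I'll retreat and check.

>>> arm_command --series "0 0 0 -2 0 0 0;0 0 0 -5 0 0 0;0 0 0 -5 0 0 0;0 0 0 -3 3 4 0;0 0 0 0 0 6 0;0 0 0 0 0 6 0;0 0 0 0 -3 5 0;0 0 0 0 -5 3 0"

```text
time_s: 31.38
position: [0.5616, -0.0738, 0.2435]
orientation: [[0.005, 0.98, 0.199], [-0.002, 0.199, -0.98], [-1.0, 0.005, 0.003]]
wrist_force: [0.7, -0.1, 0.3]
opening: 0.0004
```

>>> arm_command --series "0 0 0 0 -5 3 0;0 0 0 0 -4 4 0;0 0 0 0 -3 5 0;0 0 0 0 0 0 0"

```text
time_s: 31.88
position: [0.4668, -0.2158, 0.2434]
orientation: [[0.005, 0.981, 0.195], [-0.003, 0.195, -0.981], [-1.0, 0.004, 0.004]]
wrist_force: [0.1, 0.2, -0.7]
opening: -0.0002
```

```bash
python3 - <<'E'
from h import *
from cell import r
s=r.observe(); where(s)
a=r.camera("top")["pixels"][130:230,225:365,::-1]
c=r.camera("side")
cv2.imwrite("pics/f.png",np.vstack([cv2.resize(a,(420,300),interpolation=cv2.INTER_CUBIC),cv2.resize(c["pixels"][170:270,205:345,::-1],(420,300),interpolation=cv2.INTER_CUBIC)]))
for th in(.85,1.1,1.21):
    f=1.21-th; w=np.array([*(T0+MJ@np.array([.041,.135+.112*np.cos(f)])),.055+.112*np.sin(f)])
    q=[]
    for KK,CC,RR,o,k in((K,C,R,(225,130),0),(c["intrinsics"],c["xyz"],c["rotation"],(205,170),300)):
        p=KK@(RR.T@(w-CC)); q.append(((p[:2]/p[2]-o)*3+[0,k]).round(0))
    print(th,*q)
E
```

```text
t 31.88 jig mm [-131.2 -152.7] z 243.4 F jig [0.13 0.16] -0.72 turn left [-0.0059  0.0036 -0.0043]
0.85 [-56. 147.] [ 45. 519.]
1.1 [-58. 156.] [ 44. 539.]
1.21 [-56. 160.] [ 45. 547.]
```

View pics/f.png

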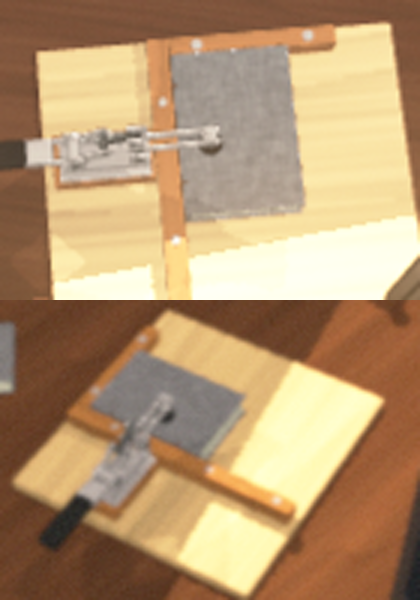

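The handle lies down with its end at (46,545) in the side view. The model puts it at 547 when locked and 519 if it had sprung back, so it is locked. The foot is on the book and the book sits at both fence and stop. I'm handing in.

```bash
python3 -c "
from cell import r
print(r.job_done())"
```

```text
the job is handed in; nothing more can be done
None
```

The job is handed in at about 32 s of the 70 s allowed. By my last checks the book is home on the fence and the stop, and the clamp is locked on it.

- **Fence:** I slid the book over and pressed it home with about 8 N.
- **End stop:** I slid it along the fence and pressed it on the stop with about 8 N. There was also about 4 N upward on the finger, so the total was about 9 N.
- **Re-check of the fence:** a second touch met firm resistance at jig y = -73.2 mm, against -73.3 mm at the first pressing. The spine was still on the fence after the slide to the stop.
- **Clamp:** I pushed the handle over along its arc. The measured force peaked at about 12.5 N, a little above the expected 8 N, then fell to zero as it snapped past centre. With the arm withdrawn, the handle's end is where the model puts it at 1.21 rad, and the foot is on the book.

Two checks were weaker:
- **Stop position:** the finger met the stop about 5 mm further on than the images had suggested. My camera measurement could not settle the book's position at the stop, so I relied on the contact force and the flush look in the pictures.
- **Foot force and bystanders:** I could not measure the foot's force. I did not check the bystanders in a picture afterwards, but the arm never came near them.

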